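# Hold a stick thermometer in the probe check stand

## Task

First swing the stand's shutter lever into its marked open notch, while both stick thermometers still hang in the rack. Then take the long stick thermometer by its head, thread its stem from above through the upper guide bushing and on through the lower one, and finish while still holding it there for the reading: upright, stem tip clearly out below the lower bushing but hanging clear of the black reader pad, and head clear above the upper bushing. Leave the lever in the open notch, and do not disturb the short thermometer, the dish, the bottle or the climate meter.

Things in the scene. Friction and masses are not known exactly. Their poses are not given: they have to be found in the camera images.
- stand: Fixed aluminium probe check stand, at most 131 mm high. Origin on the table under the vertical axis of the two bushings; z up. Base plate 8 mm thick, x -100 to 50, y -55 to 125 mm. A white column (x -85 to -63, y +-22, 114 mm high) carries two 44 mm square guide blocks, the bushings, upper z 95-113, lower z 45-60 mm. Black reader pad under the bore, 32 mm across, top at z 12 mm.
- upper_mouth (a point): Centre of the top of the upper guide bushing's bore, 113 mm above the table. The bore is vertical, round, 13 mm in diameter, with a 3 mm chamfered mouth; block 18 mm thick.
- lower_mouth (a point): Centre of the top of the lower guide bushing's bore, 60 mm above the table, on the same vertical axis; same bore and chamfer, block 15 mm thick.
- lever (a joint): Shutter lever, vertical hinge; radians, grows anticlockwise seen from above. At 0 (shut) the handle points along the stand's +y and a 24 mm wide blade at z 76-82 mm blocks the bore; free beyond 0.4. Open notch: 0.9, in it within 0.14. Travel -0.25 to 1.35, starts -0.2 to 0.25. Friction (1.5 N at the knob) keeps it where it is left; the notch does not pull it in.
- lever_knob (a point): Middle of the lever's upright round black knob, a vertical post 16 mm in diameter on the end of the handle, 85 mm from the pivot axis. This point is 115 mm above the table, the knob's top 131 mm; the handle arm below it has its top at 82 mm.
- lever_pivot (a point): Point on the lever's vertical pivot axis, 115 mm above the table (height of lever_knob), at x 0, y 50 mm of the stand. At lever value q the knob lies at pivot + 85 mm * (-sin q, cos q) in the stand's x, y.
- notch (a point): Where lever_knob lies when the lever is in the open notch. The dark quadrant under the handle has a raised rim with two gaps (notches), at lever values 0 and 0.9; only the open one, at 0.9, has a white line beside it.
- rack: Fixed white rack, 160 x 80 mm foot, clear top plate 150 x 60 mm with its top 120 mm above the table and two 13 mm holes 84 mm apart along its x axis, 42 mm either side of the middle. Origin on the table under its centre. Each thermometer hangs in one hole, head resting on the plate; which is in which varies.
- long_probe: Long stick thermometer, about 70 g (varies): round black plastic head 26 mm in diameter and 50 mm high, steel stem 10 mm in diameter and 105 mm long below it, last 6 mm tapered to 5 mm. Origin on the axis at the underside of the head (on the rack plate at the start, 120 mm above the table); z up along the axis.
- long_probe_tip (a point): The lower end of the long thermometer's stem, 105 mm below the head's underside.
- short_probe: Short stick thermometer, not to be moved: black head 20 mm in diameter and 30 mm high, stem only 50 mm long. Origin at the underside of the head.
- dish: Bystander: closed culture dish, 90 mm across, 16 mm high; origin under its centre.
- media_bottle: Bystander: bottle 60 mm across, 130 mm high; origin under its centre.
- climate_meter: Bystander: white box meter with a display, 30 x 90 mm, 85 mm high; origin under its centre.
Mind the look-alikes: they are no part of the job. What is shaped like the long_probe but yellow is not meant.

How it is judged:
By the outcome, as a careful person would: the job done as asked, in the order asked, and still so for the second after the job is handed in, while the arm keeps its last pose, push and grip.
It also fails if it takes over 64 s, if anything falls off the work surface, if the arm or the gripper's body presses on something with over 40 N, if the wrist force passes 120 N, or if a joint passes its speed limit or range.

## Robot

A 7-joint arm with a two-finger parallel gripper is mounted at the origin on the work surface. World frame = base frame: x ahead of the robot, y to its left, z up, the work surface at z = 0. Lengths are in m, angles in rad, forces in N, time in s.
With the tool pointing down it reaches from about 0.425 to 0.8 m from the base axis. Payload 8.3 kg.
Tool frame: the origin (TCP) lies midway between the tips of the shut fingers; the grasp point (between the pads) lies 19 mm behind it; z points along the fingers, y is the line along which they close (so a half turn about z gives the same grasp; the last joint's range is limited). The gripper opens to 85 mm and grips with 20 to 120 N. Pads are 22 mm wide; open, the fingers measure 114 mm over their backs; the gripper's body (76 mm by 85 mm) begins 54 mm behind the grasp point. The pads swing forward as they close: fully open they stand 13 mm farther back than shut.
Start: joints at [1.259, 0.383, 0.016, 1.37, -0.006, 1.388, -0.046], TCP at [0.154, -0.606, 0.197] pointing down, gripper open.
Joint ranges: [-2.95, 2.95], [-0.25, 2.06], [-1.52, 1.56], [0.18, 2.33], [-1.44, 4.58], [0.02, 2.06], [-3.01, 3.01]. Speed limits (rad/s): [2.39, 2.39, 3.01, 3.01, 3.14, 3.14, 3.14].

## Interface

Orientations are given as a unit quaternion [w, x, y, z].
In Python, from station import manip gives the robot as it stands.
- The arm moves only by the shell command python3 -m jog 'ROWS' [FORCE]. ROWS is JSON, a list of rows, each an object with "xyz": the shift along the world's x, y, z in m, a list of three; "rot": the turn, a rotation vector about the world's x, y, z in degrees, a list of three; "grip": the finger opening in m, from 0 to 0.0854. In form: [{"xyz": [tx, ty, tz], "rot": [rx, ry, rz], "grip": grip}, ...]. A call has 1 to 10 rows; each row is the pose to reach, as a shift and turn from the pose commanded when the call began; what a row does not reach only later rows make up. A row lasts 1/8 s, in which the tool goes at most 62.5 mm and 10.7 degrees, less where a joint would pass 70% of its speed; a pose out of reach is approached as far as the arm can. A call with a gripper value outside its range is refused whole. The fingers move at their own pace and stop on an object; FORCE is the grip in N (left out, the last holds). Time passes only in rows, so rows that repeat a pose let the fingers close. It gives the time, the measured TCP pose, the force, the opening and the grip force at its end, in the units of the state.
- manip.sense(): the state, without advancing time (a new reading comes with each control period).
- manip.camera(name): name is "side" or "top" or "wrist"; returns the picture (400x640x3 uint8, red, green, blue); there is no depth.
- manip.calibration(name): a dict with "camera_matrix" (3x3 intrinsics, pixels), "dist_coeffs" ([k1, k2, p1, p2, k3] as OpenCV has them; the pictures are not rectified), "eye" and "attitude" of the camera in the world. Camera axes: x right, y up, looking along -z (the intrinsics and any distortion apply to the point x, -y, -z); pixel columns grow to the right and rows downward; lengths in m; the calibration is good to about 2 mm. A picture is of the moment at which its call begins: read the wrist's pose just before it. calibration takes no time and is no camera call; for the wrist camera it gives the pose at the moment of the call.
- manip.job_done(): hands the job in; it is judged then, once.
The state is a dict: "clock": time; "qpos": joint angles; "qvel": joint speeds; "joint_torque": joint torques, N m; "tcp_pos": TCP position; "eef_rot": TCP orientation; "contact_force": force on the tool from outside, world axes, zero at the start; "ft_torque": the same for the moment, N m; "opening": opening from 0.0 (shut) to 1.0 (fully open); "grip_force": force on a finger pad.
Only numpy, scipy, OpenCV 4.12 (cv2) and the standard library are available. Lean on these libraries where they do the work, as an engineer would, in place of code of your own. Each camera call takes 0.05 s, during which the arm holds its last target. There are 200 camera calls.

## Working session

There is one attempt and no reset: what is moved stays moved. The work goes in short steps, Python scripts to look and compute and a shell command to move; the robot and the scene stay as the last step left them, time stands still between calls to the robot, and variables do not carry over. Pictures are saved under pics/ and viewed, at most 10 in all, crops included, and the job is handed in when it is done.

```bash
mkdir -p pics; cat > h.py <<'E'
import numpy as np, cv2
from station import manip
from scipy.spatial.transform import Rotation as R
def rot(c):
    a=np.array(c["attitude"],float)
    return a if a.shape==(3,3) else R.from_quat(a[[1,2,3,0]]).as_matrix()
def ray(c,uv):
    p=cv2.undistortPoints(np.array([[uv]],float),np.array(c["camera_matrix"],float),np.array(c["dist_coeffs"],float))[0,0]
    d=rot(c)@np.array([p[0],-p[1],-1]); return np.array(c["eye"],float),d/np.linalg.norm(d)
def onz(c,uv,z):
    e,d=ray(c,uv); return e+d*(z-e[2])/d[2]
def proj(c,P):
    q=(np.atleast_2d(P)-np.array(c["eye"]))@rot(c); q=q*[1,-1,-1]
    return cv2.projectPoints(q,np.zeros(3),np.zeros(3),np.array(c["camera_matrix"],float),np.array(c["dist_coeffs"],float))[0][:,0]
def snap(n,f):
    c=manip.calibration(n); im=manip.camera(n); cv2.imwrite(f"pics/{f}.png",im[:,:,::-1]); np.save(f"pics/{f}.npy",im); return c,im
E
python3 - <<'E'
from h import *
import pickle
for n in("top","side"):
    c,im=snap(n,n+"0"); print(n,c)
print(manip.sense())
E
```

```text
top {'camera_matrix': array([[440.12500274,   0.        , 322.19930022],
       [  0.        , 440.12500274, 189.38084425],
       [  0.        ,   0.        ,   1.        ]]), 'dist_coeffs': array([-0.02315285,  0.        ,  0.        ,  0.        ,  0.        ]), 'eye': array([0.35806265, 0.0666512 , 1.09422778]), 'attitude': array([-0.69770504, -0.06665923,  0.06995618,  0.70983826])}
side {'camera_matrix': array([[375.03959082,   0.        , 321.66327938],
       [  0.        , 375.03959082, 202.32855674],
       [  0.        ,   0.        ,   1.        ]]), 'dist_coeffs': array([-0.08270257,  0.        ,  0.        ,  0.        ,  0.        ]), 'eye': array([ 0.4782399 , -0.54737222,  0.62781871]), 'attitude': array([ 0.90307067,  0.42609936, -0.01762848, -0.05091104])}
{'clock': 0.1, 'qpos': array([ 1.2591038 ,  0.38414565,  0.01638527,  1.37106944, -0.00628405,
        1.38818997, -0.04653208]), 'qvel': array([ 0.0025772 , -0.00116675,  0.0012176 , -0.00086993, -0.0006135 ,
       -0.00046186, -0.00047132]), 'joint_torque': array([ 4.63613847e-03, -6.29130578e+01,  8.48755259e-01, -3.72756422e+01,
        1.69778365e-02,  1.04958296e-02,  1.15809457e-04]), 'tcp_pos': array([ 0.15379166, -0.60524658,  0.19577503]), 'eef_rot': array([-8.71439439e-04,  9.92270844e-01,  1.24087855e-01, -1.31596440e-04]), 'contact_force': array([0.51890345, 0.07468279, 0.03470412]), 'ft_torque': array([-0.0298536 , -0.02128989, -0.03948048]), 'grip_force': 0.0, 'opening': 1.0008047619767781}
```

View pics/top0.png

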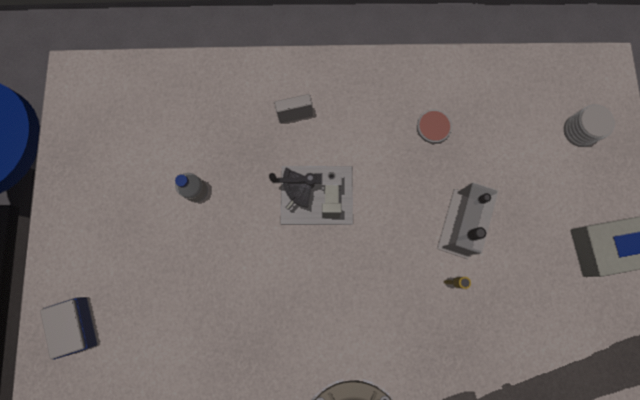

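View pics/side0.png

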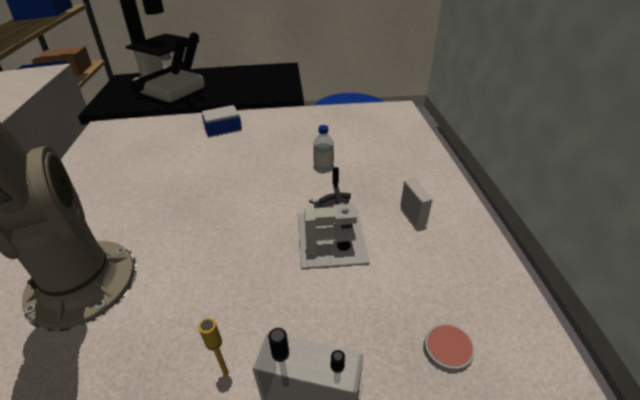

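The top view shows the stand (plate about 281–353, 166–224), the knob at about (272,177) and the bore block at about (331,176). There are three stick-like things. The rack holds a larger black head at (478,233) and a smaller one at (485,198), and a yellow look-alike stands at (463,282). The larger black one fits the long thermometer. I'll confirm that in an enlarged crop.

```bash
python3 - <<'E'
from h import *
t=np.load("pics/top0.npy")[:,:,::-1]
a=cv2.resize(t[155:235,255:365],None,fx=5,fy=5,interpolation=cv2.INTER_CUBIC)
b=cv2.resize(t[175:295,430:510],None,fx=3.33,fy=3.33,interpolation=cv2.INTER_CUBIC)
b=b[:400]; a=a[:400]; h=min(len(a),len(b))
o=np.clip(np.hstack([a[:h],b[:h]])*1.4,0,255).astype(np.uint8); print(o.shape,a.shape); cv2.imwrite("pics/crop0.png",o[:,:800] if o.shape[1]>800 else o)
E
```

```text
(400, 816, 3) (400, 550, 3)
```

View pics/crop0.png

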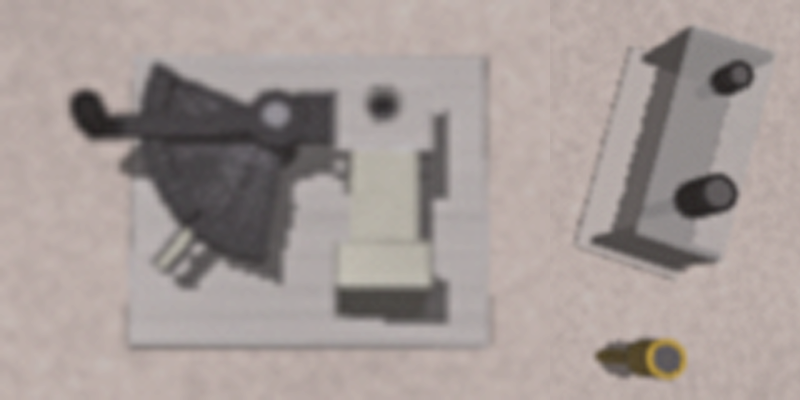

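The crop shows the long thermometer's head top at crop (717,193), which is full-frame (480,233) and the larger black head. The short one is at crop (740,75), and the yellow look-alike is clearly a different colour. The bore is at crop (383,103) and the knob top at about (85,103). The lever sits near shut. The white line of the open notch is at crop (175,248), on the clockwise-in-image side, towards −x.

```bash
python3 - <<'E'
from h import *
c=manip.calibration("top")
A=lambda u,v:(255+u/5-.4,155+v/5-.4)
B=lambda u,v:(430+(u-550)/3.33-.3,175+v/3.33-.3)
for n,p in dict(TL=(135,57),TR=(486,57),BR=(490,345),BL=(130,346)).items(): print(n,onz(c,A(*p),.008).round(4))
bore=onz(c,A(383,103),.113);print("bore",bore)
print("pivot",onz(c,A(277,112),.09).round(4),"knobtop",onz(c,A(84,103),.131).round(4))
print("long",onz(c,B(718,193),.17).round(4),"short",onz(c,B(741,75),.15).round(4))
# rack top plate corners
for p in [(692,27),(773,53),(717,262),(637,235)]: print(onz(c,B(*p),.12).round(4))
c=manip.calibration("wrist"); print(c); s=manip.sense(); print(s["tcp_pos"])
E
```

```text
TL [0.6332 0.1618 0.008 ]
TR [ 0.6302 -0.0166  0.008 ]
BR [ 0.4832 -0.0141  0.008 ]
BL [0.4857 0.1642 0.008 ]
bore [0.58298344 0.0391971  0.113     ]
pivot [0.5848 0.0882 0.09  ] knobtop [0.5811 0.1739 0.131 ]
long [ 0.4405 -0.2706  0.17  ] short [ 0.5195 -0.2998  0.15  ]
[ 0.5584 -0.2808  0.12  ]
[ 0.5394 -0.3347  0.12  ]
[ 0.3994 -0.2843  0.12  ]
[ 0.4182 -0.2324  0.12  ]
{'camera_matrix': array([[283.50032423,   0.        , 320.96582716],
       [  0.        , 283.50032423, 201.17233074],
       [  0.        ,   0.        ,   1.        ]]), 'dist_coeffs': array([-0.0238047,  0.       ,  0.       ,  0.       ,  0.       ]), 'eye': array([ 0.22669753, -0.58691461,  0.37372209]), 'attitude': array([ 0.7806308 , -0.11684612,  0.09224152, -0.60700415])}
[ 0.15379166 -0.60524658  0.19577503]
```

```bash
python3 -m jog '[{"xyz":[0.04,0.04,0.05],"rot":[0,0,8],"grip":0.05},{"xyz":[0.08,0.09,0.08],"rot":[0,0,16],"grip":0.05},{"xyz":[0.12,0.13,0.08],"rot":[0,0,24],"grip":0.05},{"xyz":[0.16,0.18,0.08],"rot":[0,0,32],"grip":0.05},{"xyz":[0.20,0.22,0.08],"rot":[0,0,40],"grip":0.05},{"xyz":[0.24,0.27,0.08],"rot":[0,0,48],"grip":0.05},{"xyz":[0.27,0.32,0.08],"rot":[0,0,56],"grip":0.05},{"xyz":[0.30,0.37,0.08],"rot":[0,0,64],"grip":0.05},{"xyz":[0.33,0.42,0.08],"rot":[0,0,72],"grip":0.05},{"xyz":[0.35,0.47,0.08],"rot":[0,0,75.8],"grip":0.05}]' 20; python3 -m jog '[{"xyz":[0.02,0.06,0],"rot":[0,0,0],"grip":0.05},{"xyz":[0.04,0.12,0],"rot":[0,0,0],"grip":0.05},{"xyz":[0.06,0.18,0],"rot":[0,0,0],"grip":0.05},{"xyz":[0.07,0.24,0],"rot":[0,0,0],"grip":0.05},{"xyz":[0.077,0.28,-0.01],"rot":[0,0,0],"grip":0.05},{"xyz":[0.077,0.31,-0.02],"rot":[0,0,0],"grip":0.05},{"xyz":[0.077,0.31,-0.02],"rot":[0,0,0],"grip":0.05},{"xyz":[0.077,0.31,-0.02],"rot":[0,0,0],"grip":0.05}]'
python3 - <<'E'
from h import *
s=manip.sense();c,im=snap("wrist","w1");print(s["clock"],s["tcp_pos"],s["eef_rot"],s["qpos"].round(2),s["contact_force"])
print(c["eye"],c["attitude"])
np.save("pics/w1c.npy",c,allow_pickle=True)
for P in [(.5811,.1739,.131),(.583,.039,.113),(.5836,.0888,.09),(.5179,.1427,.131)]: print(P,proj(c,P))
E
```

```text
clock: 1.35
tcp_pos: [0.5046, -0.1336, 0.2762]
eef_rot: [-0.0, 0.705, 0.709, -0.0]
contact_force: [0.9, -0.5, -0.1]
opening: 0.584
grip_force: 0.0
clock: 2.35
tcp_pos: [0.5811, 0.1734, 0.2564]
eef_rot: [0.0, 0.707, 0.707, -0.0]
contact_force: [-0.5, -0.8, 0.5]
opening: 0.584
grip_force: 0.0
2.35 [0.58107459 0.17341644 0.25643375] [ 4.94015237e-05  7.06969598e-01  7.07243824e-01 -3.98176050e-04] [ 0.13  0.4  -0.68  1.29  0.25  1.53 -0.51] [-0.52541452 -0.78968271  0.45924809]
[0.5810758  0.24883264 0.43435828] [ 9.88829310e-01 -1.49052178e-01  1.79390477e-04  1.08609683e-04]
(0.5811, 0.1739, 0.131) [[321.08355192 184.98050678]]
(0.583, 0.039, 0.113) [[322.51101098 282.29940498]]
(0.5836, 0.0888, 0.09) [[322.9480066  239.89745928]]
(0.5179, 0.1427, 0.131) [[265.34390639 211.7346061 ]]
```

View pics/w1.png

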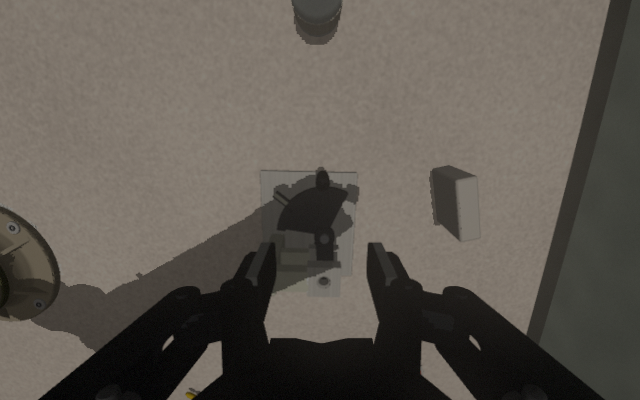

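The wrist view shows the knob at (322,180), the pivot at (323,240) and the bore at (323,282). The points I measured from the top view project to within a pixel or two of these. I'll descend and grip the knob.

```bash
python3 -m jog '[{"xyz":[0,0,-0.05],"rot":[0,0,0],"grip":0.05},{"xyz":[0,0,-0.1],"rot":[0,0,0],"grip":0.05},{"xyz":[0,0,-0.13],"rot":[0,0,0],"grip":0.05},{"xyz":[0,0,-0.155],"rot":[0,0,0],"grip":0.05},{"xyz":[0,0,-0.155],"rot":[0,0,0],"grip":0.03},{"xyz":[0,0,-0.155],"rot":[0,0,0],"grip":0.012},{"xyz":[0,0,-0.155],"rot":[0,0,0],"grip":0.01},{"xyz":[0,0,-0.155],"rot":[0,0,0],"grip":0.01},{"xyz":[0,0,-0.155],"rot":[0,0,0],"grip":0.01}]' 20
```

```text
clock: 3.52
tcp_pos: [0.5812, 0.1744, 0.1022]
eef_rot: [0.0, 0.707, 0.707, 0.0]
contact_force: [-0.2, -0.2, 0.5]
opening: 0.114
grip_force: 0.0
```

```bash
python3 - <<'E'
from h import *
c,im=snap("wrist","w2")
for P in [(.5811,.1739,.131),(.583,.039,.113),(.5179,.1427,.131)]: print(P,proj(c,P))
c1,t=snap("top","t2")
a=cv2.resize(im[130:330,220:420,::-1],(500,500)); b=cv2.resize(t[150:230,255:335,::-1],(300,300));b=np.vstack([b,np.zeros((200,300,3),np.uint8)])
cv2.imwrite("pics/c2.png",np.clip(np.hstack([a,b])*1.6,0,255))
E
```

```text
(0.5811, 0.1739, 0.131) [[321.01104564 250.25929141]]
(0.583, 0.039, 0.113) [[323.24636362 393.64755546]]
(0.5179, 0.1427, 0.131) [[218.53935094 295.72202431]][ WARN:0@1.731] global loadsave.cpp:1063 imwrite_ Unsupported depth image for selected encoder is fallbacked to CV_8U.
```

View pics/c2.png

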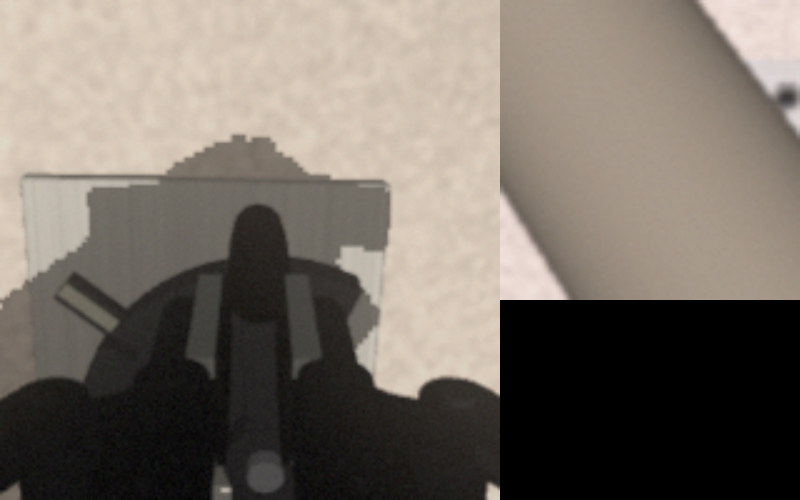

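```bash
python3 - <<'E'
from h import *
c=manip.calibration("wrist");s=manip.sense();t=s["tcp_pos"];print(t,s["opening"],s["grip_force"])
K=lambda u,v:(220+u/2.5-.4,130+v/2.5-.4)
for g in(.005,.008):
 for y in(-.011,.011):
  for z in (0,.03): print(g,y,z,((proj(c,t+[g,y,z])[0]-[220,130])*2.5).round())
for z in(.131,.082):print(z,[onz(c,K(*p),z).round(4) for p in [(258,320),(258,205),(230,290),(287,290)]])
print(onz(c,K(265,470),.09))
im=np.load("pics/w2.npy").astype(int).sum(2); 
for v in (210,225,240,250,256): print(v,im[v,290:360])
E
```

```text
[0.58098206 0.17430774 0.1018371 ] 0.12015796829089641 0.0
0.005 -0.011 0 [271. 287.]
0.005 -0.011 0.03 [274. 343.]
0.005 0.011 0 [271. 212.]
0.005 0.011 0.03 [275. 257.]
0.008 -0.011 0 [282. 287.]
0.008 -0.011 0.03 [287. 343.]
0.008 0.011 0 [283. 212.]
0.008 0.011 0.03 [288. 257.]
0.131 [array([0.582 , 0.1693, 0.131 ]), array([0.5819, 0.1978, 0.131 ]), array([0.5755, 0.177 , 0.131 ]), array([0.5887, 0.177 , 0.131 ])]
0.082 [array([0.5824, 0.1428, 0.082 ]), array([0.5823, 0.1807, 0.082 ]), array([0.5738, 0.1531, 0.082 ]), array([0.5913, 0.1531, 0.082 ])]
[0.58474673 0.09308066 0.09      ]
210 [195 198 197 195 195 198 196 198 197 197 197 199 201 202 201 197 200 203
 199 200 204 201 199 195 203 200 199 200 201 198 197 198 193 196 207 206
 201 203 198 200 205 202 200 196 196 200 207 208 204 203 201 199 205 202
 201 202 201 205 205 202 204 199 196 198 201 206 208 206 204 208]
225 [189 188 188 189 188 193 190 194 193 193 197 196 195 194 194 189 191 193
 198 195 199 175 121  78  70  73  70  70  66  73  70  70  73  67  72  72
  76  74  80  75  75  80  76  73 151 196 205 200 200 197 195 199 
[... 240 characters left out ...]
  70  67  64  75 112 122 125 132 128 126 132 128 123 108
  96  85  91  94  91  86  92  88  93  91  88  89  93  94  98  98]
250 [ 49  57  54  62  58  54  50  81 107 121 122 120 118 125 121 125 124 111
  80  46  53  44  52  43  50  46  45  38  56  54  48  52  61  56  45  57
  49  54  52  65  55  53  63  56  82 115 132 126 127 127 124 126 126 126
 116  92  64  72  70  65  76  79  76  72  87  95 104 102  91 101]
256 [ 54  59  50  60  50  49  66 108 119 126 122 129 120 122 116 118 120  92
  43  49  38  40  57  76  70  63  49  35  52  37  44  47  43  45  36  50
  44  51  51  45  53  44  57  39  56 100 125 126 127 126 130 129 130 126
 127 107  81  72  70  74  76  73  60  72  77  65  72  77  85 137]
```

```bash
python3 -m jog '[{"xyz":[0,0,0],"rot":[0,0,0],"grip":0},{"xyz":[0,0,0],"rot":[0,0,0],"grip":0},{"xyz":[0,0,0],"rot":[0,0,0],"grip":0},{"xyz":[0,0,0],"rot":[0,0,0],"grip":0}]' 20
```

```text
clock: 4.12
tcp_pos: [0.5809, 0.1743, 0.1017]
eef_rot: [-0.0, 0.707, 0.707, -0.0]
contact_force: [0.1, -0.4, 0.5]
opening: -0.0
grip_force: 0.0
```

```bash
python3 - <<'E'
from h import *
c,im=snap("wrist","w3"); cs,sd=snap("side","s3")
a=cv2.resize(im[130:400,220:420,::-1],(400,540)); 
b=cv2.resize(sd[140:275,285:385,::-1],(400,540),interpolation=cv2.INTER_CUBIC)
cv2.imwrite("pics/c3.png",np.clip(np.hstack([a,b])*1.5,0,255).astype(np.uint8))
print(proj(cs,(.5811,.1739,.131)),proj(cs,manip.sense()["tcp_pos"]))
E
```

```text
[[334.83215427 168.04313298]] [[334.61985184 178.1175003 ]]
```

View pics/c3.png

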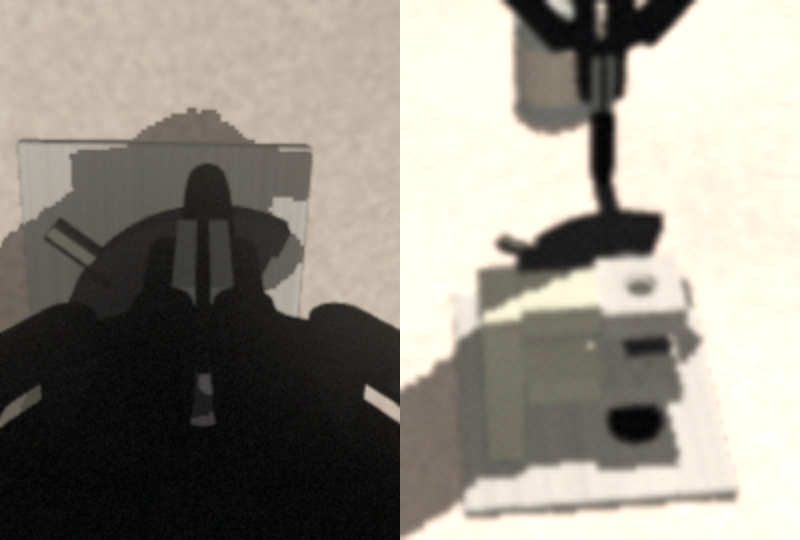

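The fingers closed above the knob or beside it. The wrist crop shows the fingertips (px ~323,240) drawn over the knob. In the side crop they end at about px (335,166), 12 px above the projected TCP. I'll triangulate the tip.

```bash
cat >> h.py <<'E'
def tri(c1,a,c2,b):
    e1,d1=ray(c1,a);e2,d2=ray(c2,b)
    k=np.linalg.lstsq(np.c_[d1,-d2],e2-e1,rcond=None)[0]
    p,q=e1+k[0]*d1,e2+k[1]*d2; return (p+q)/2,np.linalg.norm(p-q)
E
python3 - <<'E'
from h import *
cs=manip.calibration("side");c=manip.calibration("wrist");s=manip.sense();t=s["tcp_pos"];print(t,c["eye"],s["eef_rot"])
print("tip",tri(c,(322.5,240),cs,(335.3,167)))
print("knob base/arm: side px",proj(cs,[(.5811,.1739,.131),(.5811,.1739,.082),(.583,.039,.113)]),"bore seen",(285+240/4,140+285/4))
for z in(.13,.15,.16,.17): print(z,onz(cs,(335.3,168),z).round(4), onz(c,(322.5,240),z).round(4), onz(c,(323.5,212.5),z).round(4))
E
```

```text
[0.58094589 0.17426624 0.10168753] [0.58082087 0.24956554 0.27962369] [-2.73588768e-05  7.06743122e-01  7.07470253e-01  3.60533863e-06]
tip (array([0.58239499, 0.1798981 , 0.12975635]), np.float64(0.0012750156595567348))
knob base/arm: side px [[334.83215427 168.04313298]
 [334.62037136 184.7960306 ]
 [344.26744853 211.23246124]] bore seen (345.0, 211.25)
0.13 [0.5824 0.1754 0.13  ] [0.5818 0.1801 0.13  ] [0.5823 0.1969 0.13  ]
0.15 [0.5782 0.1464 0.15  ] [0.5816 0.1894 0.15  ] [0.5821 0.2039 0.15  ]
0.16 [0.5761 0.1318 0.16  ] [0.5816 0.194  0.16  ] [0.582  0.2075 0.16  ]
0.17 [0.574  0.1173 0.17  ] [0.5815 0.1987 0.17  ] [0.5819 0.211  0.17  ]
```

The image puts the real fingertips about 28 mm above the reported TCP, so the pads shut just over the knob top. I'll open, go 15 mm lower (still above the arm by either reading) and grip again.

```bash
python3 -m jog '[{"xyz":[0,0,0],"rot":[0,0,0],"grip":0.04},{"xyz":[0,0,0],"rot":[0,0,0],"grip":0.04},{"xyz":[0,0,0],"rot":[0,0,0],"grip":0.04},{"xyz":[0,0,0],"rot":[0,0,0],"grip":0.04},{"xyz":[0,0,-0.008],"rot":[0,0,0],"grip":0.04},{"xyz":[0,0,-0.015],"rot":[0,0,0],"grip":0.04},{"xyz":[0,0,-0.015],"rot":[0,0,0],"grip":0.04}]' 20;  python3 -m jog '[{"xyz":[0,0,0],"rot":[0,0,0],"grip":0.01},{"xyz":[0,0,0],"rot":[0,0,0],"grip":0.01},{"xyz":[0,0,0],"rot":[0,0,0],"grip":0.01},{"xyz":[0,0,0],"rot":[0,0,0],"grip":0.01},{"xyz":[0,0,0],"rot":[0,0,0],"grip":0.01}]' 20
```

```text
clock: 5.1
tcp_pos: [0.5803, 0.174, 0.0856]
eef_rot: [-0.0, 0.707, 0.707, -0.001]
contact_force: [-1.1, 0.8, -0.8]
opening: 0.465
grip_force: 0.0
clock: 5.72
tcp_pos: [0.5811, 0.1744, 0.0869]
eef_rot: [0.0, 0.707, 0.707, 0.0]
contact_force: [0.6, 0.1, 1.3]
opening: 0.167
grip_force: 19.6
```

The knob is gripped (19.6 N). Now I swing it along the arc to 0.9.

```bash
python3 -m jog '[{"xyz":[-0.007,-0.0005,0],"rot":[0,0,0],"grip":0.01},{"xyz":[-0.0145,-0.0017,0],"rot":[0,0,0],"grip":0.01},{"xyz":[-0.0215,-0.0035,0],"rot":[0,0,0],"grip":0.01},{"xyz":[-0.0285,-0.0058,0],"rot":[0,0,0],"grip":0.01},{"xyz":[-0.0415,-0.0122,0],"rot":[0,0,0],"grip":0.01},{"xyz":[-0.0475,-0.0162,0],"rot":[0,0,0],"grip":0.01},{"xyz":[-0.0533,-0.0207,0],"rot":[0,0,0],"grip":0.01},{"xyz":[-0.0589,-0.026,0],"rot":[0,0,0],"grip":0.01},{"xyz":[-0.0637,-0.0313,0],"rot":[0,0,0],"grip":0.01},{"xyz":[-0.0637,-0.0313,0],"rot":[0,0,0],"grip":0.01}]'; python3 -m jog '[{"xyz":[0,0,0],"rot":[0,0,0],"grip":0.01},{"xyz":[0,0,0],"rot":[0,0,0],"grip":0.04},{"xyz":[0,0,0],"rot":[0,0,0],"grip":0.04},{"xyz":[0,0,0],"rot":[0,0,0],"grip":0.04},{"xyz":[0,0,0],"rot":[0,0,0],"grip":0.04},{"xyz":[0,0,0.04],"rot":[0,0,0],"grip":0.04},{"xyz":[0,0,0.1],"rot":[0,0,0],"grip":0.05},{"xyz":[0,0,0.16],"rot":[0,0,0],"grip":0.05},{"xyz":[0,0,0.19],"rot":[0,0,0],"grip":0.05},{"xyz":[0,0,0.19],"rot":[0,0,0],"grip":0.05}]'
python3 - <<'E'
from h import *
c,im=snap("wrist","w4");np.save("pics/w4c.npy",c,allow_pickle=True)
u,v=proj(c,(.5177,.1431,.131))[0];print(u,v,proj(c,[(.583,.039,.113),(.5836,.0888,.09)]))
x,y=int(u)-80,int(v)-70;print(x,y)
cv2.imwrite("pics/c4.png",cv2.resize(np.clip(im[y:y+180,x:x+240,::-1]*1.5,0,255).astype(np.uint8),None,fx=3.3,fy=3.3,interpolation=cv2.INTER_CUBIC))
E
```

```text
clock: 6.98
tcp_pos: [0.5169, 0.1417, 0.0868]
eef_rot: [0.0, 0.707, 0.707, -0.001]
contact_force: [0.7, -0.7, 5.3]
opening: 0.167
grip_force: 20.6
clock: 8.22
tcp_pos: [0.5184, 0.1437, 0.2794]
eef_rot: [0.001, 0.707, 0.708, 0.002]
contact_force: [0.5, -0.3, -1.3]
opening: 0.586
grip_force: 0.0
319.8352540833133 181.3947686658626 [[368.18848629 253.65354297]
 [367.71671763 213.18953385]]
239 111
```

View pics/c4.png

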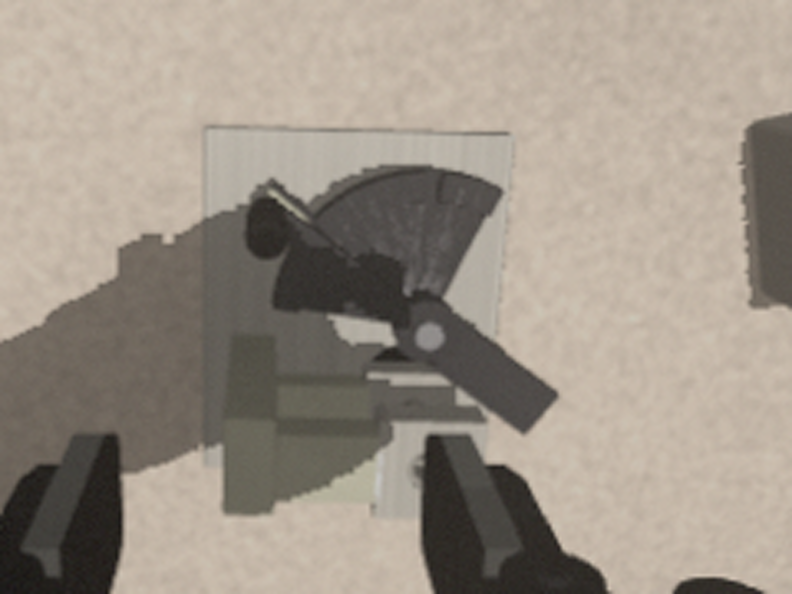

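The lever is now rotated: knob at crop (268,228), pivot (428,335), blade end (540,413), out of the bore. I'll work out the angle and move over the long probe.

```bash
python3 - <<'E'
from h import *
c=np.load("pics/w4c.npy",allow_pickle=True).item()
K=lambda u,v:(239+u/3.3,111+v/3.3)
p=onz(c,K(428,335),.09);
for a,b in [((558,396),(525,433))]:
    e=onz(c,K((a[0]+b[0])/2,(a[1]+b[1])/2),.082); p8=onz(c,K(428,337),.086);d=e-p8
    print(p8,e,"q blade",np.arctan2(d[0],-d[1])+.016)
k=onz(c,K(268,232),.131);d=k-np.array([.5836,.0888,0]);print(k,"q knob",np.arctan2(-d[0],d[1])+.016,np.hypot(*d[:2]))
E
python3 -m jog '[{"xyz":[0,-0.05,0],"rot":[0,0,0],"grip":0.05},{"xyz":[-0.01,-0.1,0],"rot":[0,0,0],"grip":0.05},{"xyz":[-0.02,-0.16,0],"rot":[0,0,0],"grip":0.05},{"xyz":[-0.03,-0.22,0],"rot":[0,0,0],"grip":0.05},{"xyz":[-0.045,-0.28,0],"rot":[0,0,0],"grip":0.05},{"xyz":[-0.06,-0.34,0],"rot":[0,0,0],"grip":0.05},{"xyz":[-0.07,-0.38,0],"rot":[0,0,0],"grip":0.05},{"xyz":[-0.077,-0.413,0],"rot":[0,0,0],"grip":0.05},{"xyz":[-0.077,-0.413,0],"rot":[0,0,0],"grip":0.05},{"xyz":[-0.077,-0.413,0],"rot":[0,0,0],"grip":0.05}]'
python3 - <<'E'
from h import *
c,im=snap("wrist","w5");np.save("pics/w5c.npy",c,allow_pickle=True)
u,v=proj(c,(.4405,-.2706,.17))[0];print(u,v,proj(c,[(.5195,-.2998,.15)]),manip.sense()["tcp_pos"])
x,y=int(u)-80,int(v)-70;print(x,y)
cv2.imwrite("pics/c5.png",cv2.resize(np.clip(im[y:y+180,x:x+240,::-1]*1.5,0,255).astype(np.uint8),None,fx=3.3,fy=3.3,interpolation=cv2.INTER_CUBIC))
E
```

```text
[0.58568206 0.08748396 0.086     ] [0.63813295 0.05000504 0.082     ] q blade 0.966370151532233
[0.51814446 0.14321071 0.131     ] q knob 0.8932817226919251 0.0851172896756973
clock: 9.52
tcp_pos: [0.4401, -0.2691, 0.2755]
eef_rot: [-0.001, 0.707, 0.708, 0.0]
contact_force: [0.8, 0.2, -0.3]
opening: 0.585
grip_force: 0.0
321.6034818482885 191.69251521093358 [[391.18093683 212.09428715]] [ 0.440409   -0.26868452  0.27587466]
241 121
```

View pics/c5.png

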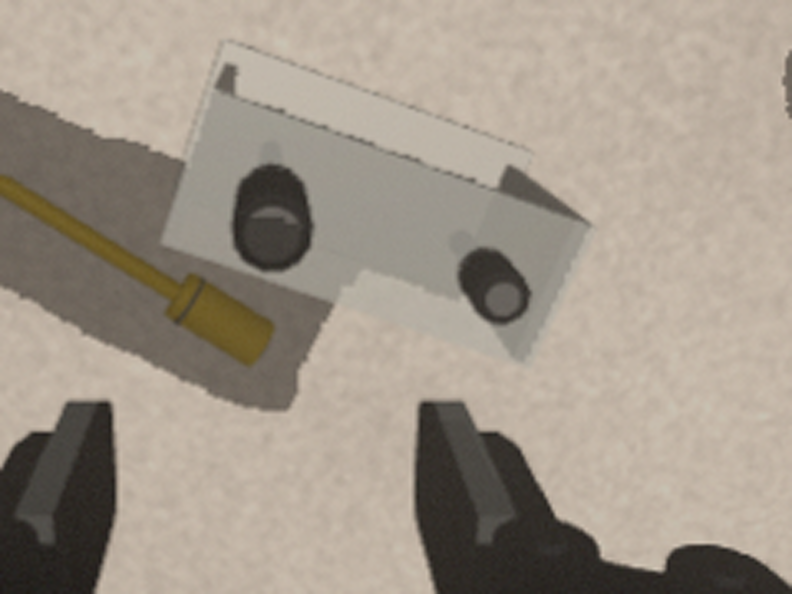

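The wrist view shows the long head's top at crop (273,237) and the short probe at (503,298). The yellow look-alike lies away from the grasp. I'll refine the axis position.

```bash
python3 - <<'E'
from h import *
c=np.load("pics/w5c.npy",allow_pickle=True).item()
K=lambda u,v:(241+u/3.3-.35,121+v/3.3-.35)
print(onz(c,K(273,237),.17),onz(c,K(503,299),.15)); print("width",np.linalg.norm(onz(c,K(235,235),.17)-onz(c,K(312,235),.17)))
print("yellow",onz(c,K(270,345),.02))
E
python3 -m jog '[{"xyz":[0.001,-0.002,-0.05],"rot":[0,0,0],"grip":0.05},{"xyz":[0.001,-0.002,-0.1],"rot":[0,0,0],"grip":0.05},{"xyz":[0.001,-0.002,-0.14],"rot":[0,0,0],"grip":0.05},{"xyz":[0.001,-0.002,-0.15],"rot":[0,0,0],"grip":0.05},{"xyz":[0.001,-0.002,-0.15],"rot":[0,0,0],"grip":0.05}]'
python3 - <<'E'
from h import *
c,im=snap("side","s5");print(proj(c,[(.44,-.27,.17),(.44,-.27,.12)]))
cv2.imwrite("pics/c5b.png",cv2.resize(im[270:400,200:380,::-1],None,fx=4,fy=4,interpolation=cv2.INTER_CUBIC))
E
```

```text
[ 0.44233976 -0.27142892  0.17      ] [ 0.52157688 -0.29879175  0.15      ]
width 0.024164726831032768
yellow [ 0.4422096  -0.36800787  0.02      ]
clock: 10.2
tcp_pos: [0.4417, -0.2714, 0.1272]
eef_rot: [-0.0, 0.706, 0.708, 0.0]
contact_force: [0.4, -0.2, 0.4]
opening: 0.589
grip_force: 0.0
[[275.54678386 336.0027271 ]
 [278.83330156 354.35461415]]
```

View pics/c5b.png

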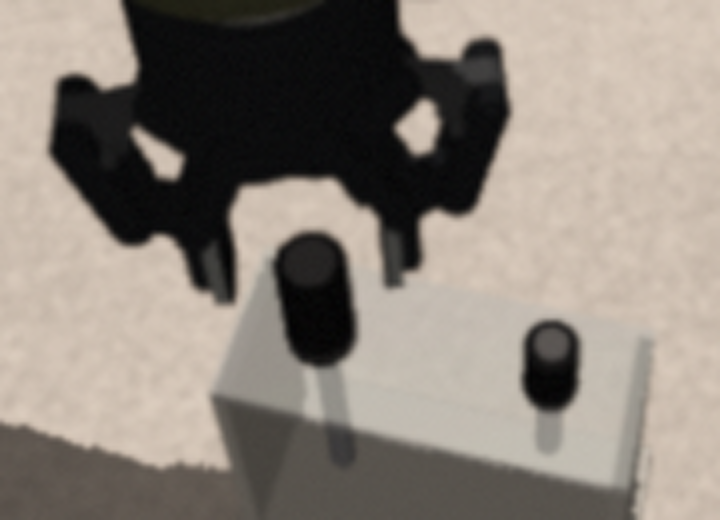

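The open fingers straddle the long head at about mid-height, with tips at crop (225,300) and (395,285). I'll go 18 mm lower and grip.

```bash
python3 -m jog '[{"xyz":[0,0,-0.01],"rot":[0,0,0],"grip":0.05},{"xyz":[0,0,-0.018],"rot":[0,0,0],"grip":0.05},{"xyz":[0,0,-0.018],"rot":[0,0,0],"grip":0.04},{"xyz":[0,0,-0.018],"rot":[0,0,0],"grip":0.03},{"xyz":[0,0,-0.018],"rot":[0,0,0],"grip":0.02},{"xyz":[0,0,-0.018],"rot":[0,0,0],"grip":0.015},{"xyz":[0,0,-0.018],"rot":[0,0,0],"grip":0.015},{"xyz":[0,0,-0.018],"rot":[0,0,0],"grip":0.015},{"xyz":[0,0,-0.018],"rot":[0,0,0],"grip":0.015}]' 60
```

```text
clock: 11.38
tcp_pos: [0.4416, -0.2722, 0.1091]
eef_rot: [0.0, 0.707, 0.707, 0.0]
contact_force: [1.3, 0.1, 5.4]
opening: 0.271
grip_force: 59.1
```

```bash
python3 -m jog '[{"xyz":[0,0,0.01],"rot":[0,0,0],"grip":0.015},{"xyz":[0,0,0.03],"rot":[0,0,0],"grip":0.015},{"xyz":[0,0,0.06],"rot":[0,0,0],"grip":0.015},{"xyz":[0,0,0.09],"rot":[0,0,0],"grip":0.015},{"xyz":[0,0,0.12],"rot":[0,0,0],"grip":0.015},{"xyz":[0,0,0.15],"rot":[0,0,0],"grip":0.015},{"xyz":[0,0,0.17],"rot":[0,0,0],"grip":0.015},{"xyz":[0,0,0.17],"rot":[0,0,0],"grip":0.015}]'
python3 -m jog '[{"xyz":[0.01,0.03,0],"rot":[0,0,0],"grip":0.015},{"xyz":[0.03,0.07,0],"rot":[0,0,0],"grip":0.015},{"xyz":[0.06,0.12,0],"rot":[0,0,0],"grip":0.015},{"xyz":[0.09,0.17,0],"rot":[0,0,0],"grip":0.015},{"xyz":[0.12,0.22,0],"rot":[0,0,0],"grip":0.015},{"xyz":[0.135,0.26,0],"rot":[0,0,0],"grip":0.015},{"xyz":[0.141,0.3,0],"rot":[0,0,0],"grip":0.015},{"xyz":[0.141,0.31,0],"rot":[0,0,0],"grip":0.015},{"xyz":[0.141,0.31,0],"rot":[0,0,0],"grip":0.015}]'
python3 - <<'E'
from h import *
import pickle
c,im=snap("side","s6");cw,iw=snap("wrist","w6");pickle.dump((c,cw),open("pics/c6.pkl","wb"))
t=manip.sense()["tcp_pos"];print(t)
u,v=proj(c,t)[0];print(u,v,proj(c,[(.583,.039,.113)]))
x,y=int(u)-50,int(v)-70;print(x,y)
a=cv2.resize(im[y:y+180,x:x+100,::-1],(333,600),interpolation=cv2.INTER_CUBIC)
b=cv2.resize(iw[200:400,240:390,::-1],(450,600),interpolation=cv2.INTER_CUBIC)
cv2.imwrite("pics/c6.png",np.clip(np.hstack([a,b])*1.6,0,255).astype(np.uint8))
E
```

```text
clock: 12.38
tcp_pos: [0.4417, -0.2722, 0.2801]
eef_rot: [0.001, 0.707, 0.707, 0.0]
contact_force: [-0.4, 0.3, -1.2]
opening: 0.273
grip_force: 59.0
clock: 13.5
tcp_pos: [0.5817, 0.0382, 0.2777]
eef_rot: [-0.001, 0.706, 0.708, -0.001]
contact_force: [-0.6, -0.5, -1.3]
opening: 0.271
grip_force: 59.0
[0.58207463 0.03598333 0.27809906]
346.41283486391666 143.45733334282545 [[344.26744853 211.23246124]]
296 73
```

View pics/c6.png

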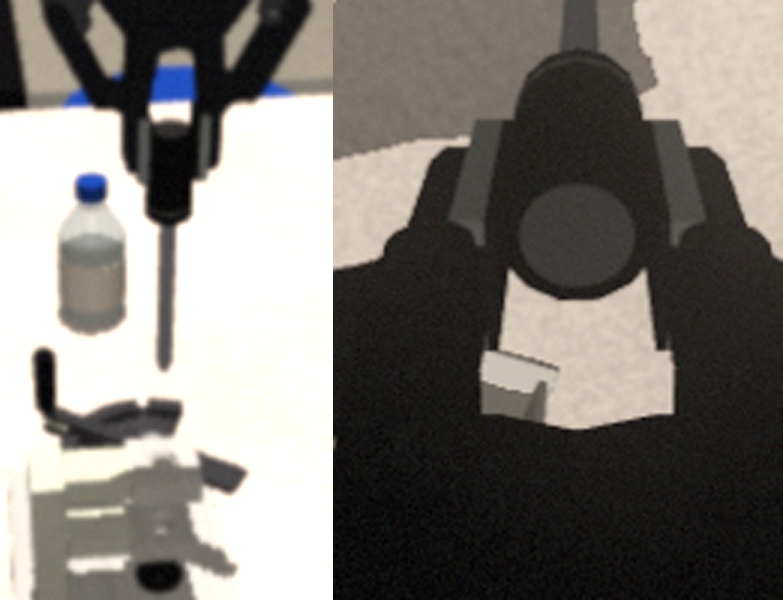

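The side crop shows the stem held upright above the stand, with its top at crop (168,225) and its tip at (164,370). The wrist crop shows the head top at (577,235), centred between the pads. The picture views are used up, so the rest is numeric.

```bash
cat > stem.py <<'E'
from h import *
def stem(c,im,lo=0.17,n=None):
    t=manip.sense()["tcp_pos"]; u0=(proj(c,t+[0,0,-.02])[0]); g=im.astype(float).sum(2); r=[]
    vt=int(proj(c,t+[0,0,.006])[0][1]); vb=int(proj(c,t+[0,0,.011-.112])[0][1])
    for v in range(vt,vb+2):
        uu=np.arange(int(u0[0])-9,int(u0[0])+8); row=g[v,uu]; bg=np.median(np.r_[row[:4],row[-4:]]); w=np.clip(bg-row-25,0,None)
        r.append((v,(w*uu).sum()/max(w.sum(),1),w.sum()/max(w.max(),1),w.max()))
    return np.array(r)
E
python3 - <<'E'
from stem import *
import pickle
c,cw=pickle.load(open("pics/c6.pkl","rb"));im=np.load("pics/s6.npy")
r=stem(c,im);print(r.round(1))
t=manip.sense()["tcp_pos"];print(t)
for p,z in [((344.9,183.8),t[2]+.0109-.105)]: print("tip",onz(c,p,z),z)
print("bore seen",onz(c,(344.9,211.1),.113))
print("headtop",onz(cw,(321.0,278),t[2]+.0609),proj(c,[t+[0,0,.0109],t+[0,0,-.0941]]))
E
```

```text
[[140.  345.9   5.9 426. ]
 [141.  346.    4.9 363. ]
 [142.  345.9   4.8 345. ]
 [143.  345.8   5.  348. ]
 [144.  345.7   5.  349.5]
 [145.  345.7   5.  346. ]
 [146.  345.7   5.  349.5]
 [147.  345.7   5.  350.5]
 [148.  345.7   4.9 346.5]
 [149.  345.7   4.9 342.5]
 [150.  345.7   4.8 344. ]
 [151.  345.7   4.8 342.5]
 [152.  345.7   4.9 340. ]
 [153.  345.6   5.1 345. ]
 [154.  345.6   5.1 349. ]
 [155.  345.6   5.  348.5]
 [156.  345.5   4.9 346. ]
 [157.  345.5   4.8 339.5]
 [158.  345.5   4.8 342. ]
 [159.  345.5   4.8 341.5]
 [160.  345.4   4.8 340. ]
 [161.  345.4   4.7 337. ]
 [162.  345.4   4.6 341. ]
 [163.  345.3   4.6 340.5]
 [164.  345.3   4.6 338. ]
 [165.  345.3   4.7 341. ]
 [166.  345.3   4.7 340.5]
 [167.  345.3   4.8 338. ]
 [168.  345.3   4.7 335.5]
 [169.  345.2   4.6 333. ]
 [170.  345.2   4.5 331.5]
 [171.  345.1   4.5 327. ]
 [172.  345.1   4.5 333. ]
 [173.  345.1   4.6 335. ]
 [174.  345.    4.8 328. ]
 [175.  344.9   4.7 329.5]
 [176.  345.    4.7 325.5]
 [177.  344.9   4.7 323.5]
 [178.  344.9   4.6 325.5]
 [179.  344.9   4.7 323.5]
 [180.  344.9   4.6 322. ]
 [181.  344.9   4.2 318. ]
 [182.  344.8   3.5 304.5]
 [183.  344.8   3.  250. ]
 [184.  344.8   2.7 128. ]
 [185.  344.9   1.5  17. ]
 [186.    0.    0.    0. ]
 [187.    0.    0.    0. ]
 [188.    0.    0.    0. ]]
[0.58207463 0.03598333 0.27809906]
tip [0.58248618 0.03989341 0.18399906] 0.18399906394564142
bore seen [0.58438091 0.03925957 0.113     ]
headtop [0.58195702 0.03826162 0.33899906] [[346.58862411 138.18802548]
 [345.00064959 184.99393736]]
```

```bash
python3 -m jog '[{"xyz":[0.001,0.0005,-0.03],"rot":[0,0,0],"grip":0.015},{"xyz":[0.001,0.0005,-0.055],"rot":[0,0,0],"grip":0.015},{"xyz":[0.001,0.0005,-0.065],"rot":[0,0,0],"grip":0.015},{"xyz":[0.001,0.0005,-0.075],"rot":[0,0,0],"grip":0.015},{"xyz":[0.001,0.0005,-0.083],"rot":[0,0,0],"grip":0.015},{"xyz":[0.001,0.0005,-0.09],"rot":[0,0,0],"grip":0.015},{"xyz":[0.001,0.0005,-0.09],"rot":[0,0,0],"grip":0.015}]'
python3 - <<'E'
from stem import *
c,im=snap("side","s7");r=stem(c,im);print(r[::3].round(1)); print(manip.sense()["contact_force"],manip.sense()["ft_torque"])
t=manip.sense()["tcp_pos"];print(t,proj(c,[t+[0,0,.0109],t+[0,0,-.06]]))
E
```

```text
clock: 14.48
tcp_pos: [0.5831, 0.0385, 0.1883]
eef_rot: [-0.0, 0.707, 0.708, -0.0]
contact_force: [-0.5, -0.1, -0.8]
opening: 0.269
grip_force: 59.1
[[179.  345.4   8.7 404. ]
 [182.  345.1   4.4 329.5]
 [185.  345.1   4.5 337. ]
 [188.  345.1   4.3 329. ]
 [191.  344.9   4.7 333. ]
 [194.  344.    9.1 190.5]
 [197.  340.6   2.   28. ]
 [200.  341.9  11.1  88.5]
 [203.  341.8   8.1 197. ]
 [206.  344.5   4.4 295.5]
 [209.  344.6   6.  143.5]
 [212.  344.3   4.   29. ]
 [215.    0.    0.    0. ]
 [218.    0.    0.    0. ]
 [221.    0.    0.    0. ]]
[-0.45588113  0.5837277  -0.3970888 ] [ 0.00435721 -0.04247465 -0.02837899]
[0.58324759 0.03854004 0.18874462] [[345.6140468  177.74002395]
 [344.62488842 205.60972067]]
```

The tip has entered the upper bore with no force. I'll continue slowly.

```bash
python3 -m jog '[{"xyz":[0,0,-0.01],"rot":[0,0,0],"grip":0.015},{"xyz":[0,0,-0.02],"rot":[0,0,0],"grip":0.015},{"xyz":[0,0,-0.028],"rot":[0,0,0],"grip":0.015},{"xyz":[0,0,-0.034],"rot":[0,0,0],"grip":0.015},{"xyz":[0,0,-0.04],"rot":[0,0,0],"grip":0.015},{"xyz":[0,0,-0.04],"rot":[0,0,0],"grip":0.015}]'
```

```text
clock: 15.28
tcp_pos: [0.583, 0.0384, 0.1482]
eef_rot: [-0.0, 0.707, 0.707, -0.0]
contact_force: [-0.8, -0.1, -0.6]
opening: 0.276
grip_force: 59.2
```

```bash
python3 -m jog '[{"xyz":[0,0,-0.005],"rot":[0,0,0],"grip":0.015},{"xyz":[0,0,-0.01],"rot":[0,0,0],"grip":0.015},{"xyz":[0,0,-0.015],"rot":[0,0,0],"grip":0.015},{"xyz":[0,0,-0.02],"rot":[0,0,0],"grip":0.015},{"xyz":[0,0,-0.024],"rot":[0,0,0],"grip":0.015},{"xyz":[0,0,-0.028],"rot":[0,0,0],"grip":0.015},{"xyz":[0,0,-0.028],"rot":[0,0,0],"grip":0.015},{"xyz":[0,0,-0.028],"rot":[0,0,0],"grip":0.015}]'
python3 - <<'E'
from stem import *
c,im=snap("side","s8");s=manip.sense();t=s["tcp_pos"];print(t,s["contact_force"],s["ft_torque"])
g=im.astype(int).sum(2)
B=np.array([.583,.039,0])
for z in(.131,.122,.113,.045,.026,.012): print(z,proj(c,B+[0,0,z])[0].round(1))
for v in range(196,214): print(v,g[v,334:358])
print()
for v in range(226,252): print(v,g[v,334:358])
E
```

```text
clock: 16.27
tcp_pos: [0.5833, 0.0385, 0.1208]
eef_rot: [0.0, 0.707, 0.707, 0.0]
contact_force: [-1.1, 0.0, -0.3]
opening: 0.271
grip_force: 59.2
[0.58340174 0.03849493 0.12090016] [ 0.10834726 -1.29721146 -0.73458449] [0.00038094 0.0126974  0.00610284]
0.131 [344.5 204.6]
0.122 [344.4 208. ]
0.113 [344.3 211.2]
0.045 [343.4 234.5]
0.026 [343.2 240.5]
0.012 [343.1 244.9]
196 [ 89  72  94 141 153 127  64  25  15  13  14  15  15  20  22  14  34  91
 162 229 311 431 500 514]
197 [ 75  75 101 140 145 105  53  26  17  18   9  16  10  15  17  14  85 211
 314 372 426 486 512 513]
198 [ 99  97 106 131 120  80  30  15  15  19  20  21  21  20   7  29 132 329
 448 489 499 514 518 517]
199 [134 144 148 145 126  67  29  18  13  18  21  18  19  21  18  28 150 355
 483 520 525 523 523 514]
200 [145 147 155 147 125  69  26  11  13  12  20  15  18  12  24  29 145 344
 478 520 528 523 517 512]
201 [138 143 143 143 126  73  29  18  20  21  17  14  22  18  14  22 130 325
 468 512 521 524 523 511]
202 [139 141 140 142 133  83  39  26  27  19  23  26  12  17  17  40 148 345
 472 509 519 519 516 519]
203 [
[... 3106 characters left out ...]
  24  16  20  12  19  16  18   9  20  17  17  35 103 186
 267 389 467 488 483 468]
246 [214 204 167  92  34  14  22  20  12  23  15  15  19  15  20  47 119 188
 233 320 439 485 489 477]
247 [210 215 185 117  51  20  20   9  23  15  22  17  15  24  27  74 155 199
 218 270 388 461 473 432]
248 [214 215 203 154  91  49  15  15  21  23  20  12  18  34  61 115 187 209
 218 231 296 392 426 340]
249 [209 215 209 188 153 107  60  45  40  37  30  44  53  77 121 168 204 219
 218 220 232 294 344 280]
250 [212 214 211 207 195 165 136 115 105  93 100 110 129 152 184 208 217 218
 217 216 219 230 248 228]
251 [209 211 214 211 208 209 201 192 174 166 171 188 197 206 210 216 222 219
 217 218 216 218 213 213]
```

```bash
python3 - <<'E'
from h import *
c=manip.calibration("side")
for z in(.128,.131,.135,.139): print(z,proj(c,(.583,.026,z))[0])
print("block lower front edge",proj(c,(.583,.017,.045))[0])
cw,iw=snap("wrist","w9"); t=manip.sense()["tcp_pos"]; print(t, "knob dark?",[proj(cw,(.518,.143,z))[0].round() for z in(.131,)],proj(cw,t+[0,0,.0609]))
u,v=proj(cw,(.518,.143,.131))[0].astype(int); print(iw[max(v-14,0):v+15:4,u-16:u+17:3].astype(int).sum(2))
E
```

```text
0.128 [345.43887334 209.81558635]
0.131 [345.4814521  208.69907751]
0.135 [345.5385017  207.20165519]
0.139 [345.59587088 205.69415835]
block lower front edge [344.96187654 241.54305595]
[0.5834077  0.03852591 0.12091581] knob dark? [array([200.,  58.])] [[321.18222406 280.42302779]]
[[400 415 419 424 426 426 418 415 421 433 424]
 [424 421 421 400 412 415 378 414 424 427 414]
 [424 408 400 132 137 138 135 136 175 388 410]
 [410 404 138 136 133 137 134 141 134 127 125]
 [397 356 132 134 134 139 139 134 140 137 127]
 [410 320 136 142 139 141 138 137 136 138 127]
 [411 409 132 135 135 135 134 132 133 125 120]
 [417 418 390 131 135 133 134 132 135 129 125]]
```

The head underside measures about 0.132–0.135 m and the tip about 0.027–0.031 m, so the tip is between the pad and the lower bushing. There is no contact load and the knob is still in the notch.

```bash
python3 -c "
from station import manip
print(manip.job_done())"
```

```text
the job is handed in; nothing more can be done
None
```

I handed the job in at about 16 s of the 64 s limit: the lever is in the open notch (about 0.89 rad), and the gripper holds the long thermometer upright through both bushings. The tip is at about 27–31 mm, estimated from the measured head height because the lower block hides it from the camera; nothing else was touched that I know of.

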